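Drop a ceramic test pellet into its carrier and lock the keeper bar

ROBOT

A 6-joint arm with a two-finger parallel gripper is mounted at the origin on the work surface. World frame = base frame: x ahead of the robot, y to its left, z up, the work surface at z = 0. Lengths are in m, angles in rad, forces in N, time in s.
With the tool pointing down it reaches from about 0.35 to 0.775 m from the base axis. Payload 5.5 kg.
Tool frame: the origin (TCP) lies midway between the tips of the shut fingers; the grasp point (between the pads) lies grasp_offset behind it (grasp_offset is the distance from the TCP to the grasp point, in m); z points along the fingers, y is the line along which they close (so a half turn about z gives the same grasp; the last joint's range is limited). The gripper opens to 85 mm and grips with 20 to 120 N. Pads are 22 mm wide; open, the fingers measure 114 mm over their backs; the gripper's body (76 mm by 85 mm) begins 54 mm behind the grasp point. The pads swing forward as they close: fully open they stand 13 mm farther back than shut.
Start: joints at [1.074, 0.313, 0.046, 1.304, 0, 1.431], TCP at [0.201, 0.539, 0.231] pointing down, gripper open.
Joint ranges: [-2.76, 2.76], [-0.86, 1.69], [-1.03, 1.26], [-2.2, 2.34], [-1.47, 1.5], [-3.14, 3.14]. Speed limits (rad/s): [2.57, 2.57, 3.14, 3.14, 3.14, 3.14].

INTERFACE

Orientations are given as a 3x3 rotation matrix whose columns are the frame's x, y, z axes.
In Python, from rig import observe, camera, sign_off, grasp_offset gives the robot as it stands.
- The arm moves only by the tool arm_command, never from a script. Its arguments are lists of equal length, an entry for each row: "fingers": the closure, from -1 (fully open) to 1 (shut), so that 0 is half open; "linear": the shift along the world's x, y, z each as a share of 0.25 m, from -1 to 1, a list of three; "roll": the turn about the world's z as a share of 60 degrees, from -1 to 1. In form: {"fingers": [fingers, ...], "linear": [[tx, ty, tz], ...], "roll": [roll, ...]}. A call has 1 to 10 rows; each row is the pose to reach, as a shift and turn from the pose commanded when the call began; what a row does not reach only later rows make up. A row lasts 1/12 s, in which the tool goes at most 41.7 mm and 7.16 degrees, less where a joint would pass 70% of its speed; a pose out of reach is approached as far as the arm can. A call with a number of a shift or a turn outside -1 to 1 is refused whole. A call with a gripper value outside its range is refused whole. The fingers move at their own pace and stop on an object; the grip force is fixed at half the most. Time passes only in rows, so rows that repeat a pose let the fingers close. It gives the time, the measured TCP pose, the force, the opening and the grip force at its end, in the units of the state.
- observe(): the state, without advancing time (a new reading comes with each control period).
- camera(name): name is "scene" or "side" or "wrist"; returns a dict with "color" (420x560x3 uint8, blue, green, red), "z_map" (420x560 float32, m along the optical axis (not along the pixel's ray), 0 where there is no reading), "camera_matrix" (3x3 intrinsics, pixels), "xyz" and "orientation" of the camera in the world. Camera axes: x right, y down, z forward; pixel columns grow to the right and rows downward; lengths in m; the calibration is good to about 2 mm. A picture is of the moment at which its call begins.
- sign_off(): hands the job in; it is judged then, once.
The state is a dict: "time_s": time; "joint_positions": joint angles; "qvel": joint speeds; "tau": joint torques, N m; "tool_pos": TCP position; "ee_rot": TCP orientation; "wrist_force": force on the tool from outside, world axes, zero at the start; "torque": the same for the moment, N m; "grip_width": finger opening in m; "finger_force": force on a finger pad.
Only numpy, scipy, OpenCV 4.12 (cv2) and the standard library are available. Lean on these libraries where they do the work, as an engineer would, in place of code of your own. Each camera call takes 0.05 s, during which the arm holds its last target. There are 200 camera calls.

TASK

Pick up the square drop cup, hold it upright over the open well of the specimen carrier with its side tab above the tall trip post, and lower it so that the post presses the tab, the hinged bottom swings open and the pellet drops into the well; the fingers must not touch the pellet. Then stand the empty cup upright back on its mat, and swing the carrier's flat keeper bar shut across the well, fully home in its detent. Do not disturb the other things on the bench.

Things in the scene. Friction and masses are not known exactly. Their poses are not given: they have to be found in the camera images.
- cup_center (a point): Centre (half-way up) of the loose drop cup: a square open-topped aluminium tube, 46 x 46 mm outside, 40 x 40 mm inside, 76 mm tall (this point is 38 mm above its foot), about 0.17 kg, standing on the mat. z up, x towards the side that carries the release tab. Grip it by two opposite outer faces in its upper half, clear of the tab, whose parts stay lower than 34 mm above the foot.
- tab_end (a point): Underside of the cup tab, where the post should meet it: 44 mm from the axis of the cup along its +x, 8 mm above the foot when at rest. The tab is a flat dark steel tongue, 18 mm wide, 4 mm thick, that sticks out from 24 to 56 mm from the axis.
- tab (a joint): Upward travel of the tab on the cup, m: 0 rest, 0.012 hard stop; sprung (3 N at rest, 5 N at the stop), returns by itself. Linked in proportion to the hinged bottom (a plate 6 to 9 mm above the foot, hinged opposite the tab; open, it hangs 31 mm below the foot), which swings 1.35 rad down at full travel. The pellet slides off at about half travel; press it 0.010 to 0.011.
- pellet_center (a point): Centre of the loose white ceramic pellet, a cylinder of 28 mm diameter and 18 mm height, about 40 g, which starts inside the cup on its hinged bottom.
- mat: Black rubber mat, 150 x 150 x 3 mm, fixed on the bench; origin at the centre of its underside (top 3 mm above the bench). The cup starts here and must come back here.
- carrier: Specimen carrier, fixed on the bench: grey base plate 140 x 164 x 10 mm; origin at the bench under the centre of the well, z up, x from the well towards the trip post, y from the well towards the keeper's hinge pillar.
- well (a point): Centre of the mouth of the carrier's open well, 40 mm above the bench: inside 64 mm (along carrier x) x 60 mm (y), 30 mm deep, walls 4 mm. With the cup's axis over this point and the cup's x along the carrier's x, the tab spot is over the post.
- post_top (a point): Centre of the flat top of the trip post, a steel rod of 10 mm diameter, 96 mm above the bench, 44 mm from the well's centre along the carrier's +x.
- keeper (a joint): Angle of the keeper bar, rad: 0 shut across the well (hard stop), 2.0 fully open. It turns level about the vertical hinge pillar; seen from above it shuts counter-clockwise. An over-centre spring strut at the hinge resists up to about 0.5 rad (at most 0.2 N m, 2 N at the pin), then pulls it home from about 0.25 rad and holds it at the stop; let go earlier, it stays or springs back.
- keeper_hinge (a point): On the keeper's hinge axis at the underside of the bar, 42 mm above the bench, 58 mm from the well's centre along the carrier's +y. Its own -y axis points along the bar to the pin.
- keeper_pin (a point): Middle of the keeper bar handling pin: upright steel pin, 10 mm diameter, from 48 to 90 mm above the bench (this point at 69 mm), 106 mm from the hinge axis. The bar is flat steel, 34 mm wide, 6 mm thick, top 48 mm above the bench. At joint angle q the pin lies from the hinge at (-106 sin q, -106 cos q) mm in the x, y of the carrier.
- meter: Bystander: white and grey hand-held colour meter, 110 x 66 x 76 mm, origin under its centre. Leave alone.
- jar: Bystander: small jar with white cap, 60 mm diameter, 75 mm tall, origin under its centre. Leave alone.
- dish: Bystander: white ceramic dish, 90 mm diameter, 22 mm tall, origin under its centre. Leave alone.

How it is judged:
On the way, in this order (a step that is already met when the one before it is completed fails the run):
1. the cup is held upright over the well (its axis within 20 mm of the well's centre) with the pellet still inside it (horizontal distance between cup_center and well below 0.02 m and angle between cup_center's own z axis and vertical below 0.2 rad and height (world z) of cup_center between 0.1 and 0.19 m and x of pellet_center in the frame of cup_center between -0.02 and 0.02 m and y of pellet_center in the frame of cup_center between -0.02 and 0.02 m and z of pellet_center in the frame of cup_center between -0.03 and 0.03 m).
2. with the cup still over the well and its tab still pressed, the pellet falls into the well (horizontal distance between cup_center and well below 0.02 m and angle between cup_center's own z axis and vertical below 0.2 rad and height (world z) of cup_center between 0.1 and 0.19 m and value of joint tab above 0.003 m and x of pellet_center in the frame of well between -0.032 and 0.032 m and y of pellet_center in the frame of well between -0.03 and 0.03 m and z of pellet_center in the frame of well between -0.035 and -0.006 m).
At the end, for the whole second after the job is handed in: The pellet lies at rest in the well, below its rim; the keeper bar is shut in its detent (within 0.05 rad); the empty cup stands upright (within 0.1 rad) and at rest on its mat, its axis within 70 mm of the mat's centre (x of pellet_center in the frame of well between -0.032 and 0.032 m and y of pellet_center in the frame of well between -0.03 and 0.03 m and z of pellet_center in the frame of well between -0.035 and -0.006 m and linear speed of each of pellet, cup below 0.03 m/s and value of joint keeper below 0.05 rad and angle between cup_center's own z axis and vertical below 0.1 rad and horizontal distance between cup_center and mat below 0.07 m and height (world z) of cup_center below 0.047 m); the robot touches nothing.
It fails at once if the pellet is touched by the fingers (contact force between pellet and the fingers above 0.5 N).
It fails at once if the colour meter, the jar or the dish is moved by more than 30 mm (distance of any of meter, jar, dish from where it was at the start of the episode above 0.03 m).
It also fails if it takes over 67 s, if anything falls off the work surface, if the arm or the gripper's body presses on something with over 40 N, if the wrist force passes 120 N, or if a joint passes its speed limit or range.

## Working session

There is one attempt and no reset: what is moved stays moved. The work goes in short steps, Python scripts to look and compute and a tool call to move; the robot and the scene stay as the last step left them, time stands still between calls to the robot, and variables do not carry over. Pictures are saved under pics/ and viewed, at most 10 in all, crops included, and the job is handed in when it is done.

Besides the shell and the picture viewer there is one more tool, called after "Call:" by a JSON object that holds its "method" and its "body". arm_command: Moves the arm, as the interface text tells. Its arguments: {"type":"object","properties":{"fingers":{"type":"array"},"linear":{"type":"array"},"roll":{"type":"array"}},"required":["fingers","linear","roll"]}

```bash
mkdir -p pics; cat > h.py <<'E'
import numpy as np, cv2
from rig import observe, camera, sign_off, grasp_offset
def grab(name,tag):
    c=camera(name); np.savez(f'pics/{tag}.npz',**c); cv2.imwrite(f'pics/{tag}.png',c['color']); return c
def load(tag): return dict(np.load(f'pics/{tag}.npz'))
def world(c,u,v,z=None):
    K=c['camera_matrix'];R=c['orientation'];p=c['xyz']
    r=np.linalg.inv(K)@np.array([u,v,1.])
    if z is None: return p+R@(r*c['z_map'][int(v),int(u)])
    d=R@r; return p+d*(z-p[2])/d[2]
def cloud(c):
    K=c['camera_matrix'];v,u=np.mgrid[:420,:560];z=c['z_map']
    P=np.stack([(u-K[0,2])/K[0,0]*z,(v-K[1,2])/K[1,1]*z,z],-1)
    return P@c['orientation'].T+c['xyz']
E
python3 - <<'E'
from h import *
o=observe();print(o,grasp_offset)
a=grab('scene','s0')['color'];b=grab('side','d0')['color']
E
ls
```

```text
{'time_s': 0.0, 'joint_positions': array([ 1.07440938e+00,  3.13974982e-01,  4.49817597e-02,  1.30362273e+00,
       -2.73186865e-05,  1.43122008e+00]), 'qvel': array([ 0.00125226,  0.00097041,  0.00046258, -0.0011072 ,  0.00166931,
       -0.00122753]), 'tau': array([-1.77480988e-04, -4.80624139e+01,  2.98535961e+01,  1.93400227e-02,
       -1.96707265e-04, -5.10401236e-06]), 'tool_pos': array([0.20059395, 0.53832015, 0.23042449]), 'ee_rot': array([[-9.37015484e-01,  3.49286806e-01, -8.42576970e-04],
       [ 3.49287749e-01,  9.37014123e-01, -1.61302158e-03],
       [ 2.26099366e-04, -1.80572801e-03, -9.99998344e-01]]), 'wrist_force': array([ 0.27748525, -0.87701375, -0.14695404]), 'torque': array([-0.01657736, -0.01080934, -0.05786918]), 'finger_force': 0.0, 'grip_width': 0.08549493536698487} 0.0187
h.py
pics
```

View pics/s0.png

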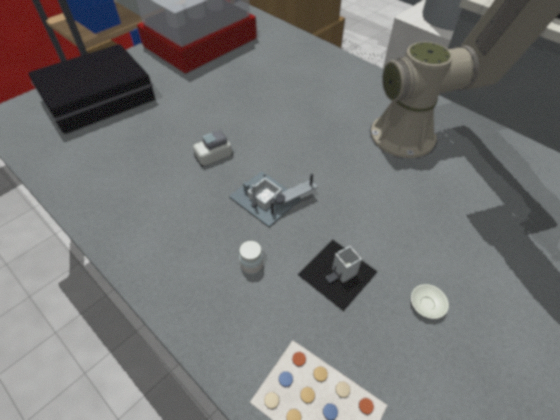

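View pics/d0.png

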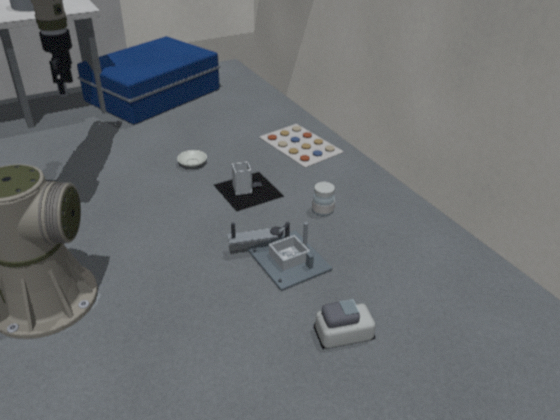

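The scene view shows the cup at (347,263) with its tab at (332,278), the well at (266,193) and the keeper pin at about (311,180). The side view shows the cup at (242,178), the well at (289,253) and the post at (305,232). I'll enlarge these next.

```bash
python3 - <<'E'
from h import *
s=load('s0');d=load('d0')
f=lambda c,x,y,w,h,k:cv2.resize(c['color'][y:y+h,x:x+w],(w*k,h*k),interpolation=cv2.INTER_CUBIC)
a=f(s,225,160,160,150,5)[:, :800]
A=f(s,225,165,100,60,4);B=f(s,295,235,90,75,4)
C=f(d,220,210,115,80,4);D=f(d,210,150,80,65,4)
im=np.zeros((600,800,3),np.uint8)
for X,x,y in((A,0,0),(B,410,0),(C,0,270),(D,470,310)):
    im[y:y+X.shape[0],x:x+X.shape[1]]=X[:600-y,:800-x]
cv2.imwrite('pics/crop1.png',im)
P=cloud(s);
print('cup',world(s,347,255),'well',world(s,266,195,.01),'mat',[world(s,*p,.003)[:2].round(4) for p in((337,241),(299,272),(342,307),(377,270))])
E
```

```text
cup [0.54028449 0.17136929 0.0354474 ] well [ 0.52698076 -0.13707745  0.01      ] mat [array([0.5046, 0.115 ]), array([0.6482, 0.1042]), array([0.6473, 0.2445]), array([0.5031, 0.2469])]
```

View pics/crop1.png

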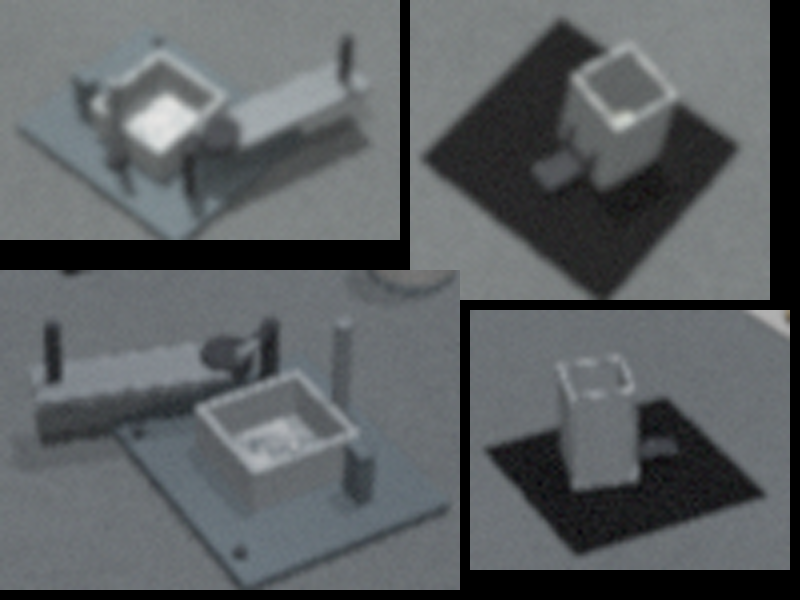

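The crops show the following:
- **Well rim in C:** corners at (297,374), (355,432), (255,465) and (198,410).
- **Post top:** C (344,320) and A (115,78).
- **Keeper pin top:** A (346,38) and C (53,322).
- **Cup rim and tab:** visible in B and D.

```bash
python3 - <<'E'
from h import *
np.set_printoptions(precision=4,suppress=True)
s=load('s0');d=load('d0')
A=lambda u,v,z:world(s,225+u/4,165+v/4,z)[:2]
B=lambda u,v,z:world(s,295+(u-410)/4,235+v/4,z)[:2]
C=lambda u,v,z:world(d,220+u/4,210+(v-270)/4,z)[:2]
D=lambda u,v,z:world(d,210+(u-470)/4,150+(v-310)/4,z)[:2]
r=np.array([B(*p,.079) for p in((630,42),(676,95),(622,128),(572,76))]);print('cupB',r,r.mean(0))
r=np.array([D(*p,.079) for p in((558,367),(622,357),(635,388),(570,398))]);print('cupD',r,r.mean(0))
print('tabend',B(543,182,.015),D(677,447,.015))
r=np.array([C(*p,.04) for p in((297,374),(355,432),(255,465),(198,410))]);print('wellC',r,r.mean(0))
r=np.array([A(*p,.04) for p in((158,52),(228,97))]);print('wellA',r)
print('post',A(115,80,.096),C(344,321,.096))
print('pin',A(346,38,.09),C(53,322,.09),'hinge',A(220,125,.05),C(225,352,.05))
r=np.array([A(*p,.01) for p in((18,128),(152,30),(178,240))]);print('plateA',r,r[1:].mean(0))
print('jar',world(s,251,247,.075),'meter',world(s,213,145,.06),'dish',world(s,430,300,.02))
E
```

```text
cupB [[0.5388 0.1719]
 [0.55   0.2154]
 [0.591  0.2057]
 [0.5833 0.1613]] [0.5658 0.1886]
cupD [[0.5471 0.2059]
 [0.5924 0.1975]
 [0.582  0.1563]
 [0.5371 0.1651]] [0.5646 0.1812]
tabend [0.6206 0.1776] [0.6184 0.1646]
wellC [[ 0.565  -0.1086]
 [ 0.5676 -0.1713]
 [ 0.5018 -0.1693]
 [ 0.4962 -0.1106]] [ 0.5326 -0.14  ]
wellA [[ 0.5009 -0.1686]
 [ 0.4968 -0.1008]]
post [ 0.5755 -0.1333] [ 0.5771 -0.1387]
pin [ 0.4309 -0.0493] [ 0.4305 -0.0535] hinge [ 0.5263 -0.0807] [ 0.5306 -0.0806]
plateA [[ 0.6072 -0.2087]
 [ 0.4685 -0.2087]
 [ 0.5979 -0.0523]] [ 0.5332 -0.1305]
jar [ 0.7106 -0.004   0.075 ] meter [ 0.5267 -0.3685  0.06  ] dish [0.4925 0.3914 0.02  ]
```

Call:
{"method": "arm_command", "body": {"fingers": [-1,-1,-1,-1,-1,-1,-1,-1,-1,-1], "linear": [[0.1,-0.1,0],[0.2,-0.2,0],[0.3,-0.3,0],[0.4,-0.4,0],[0.5,-0.5,0],[0.6,-0.6,0],[0.7,-0.7,0],[0.8,-0.8,0],[0.9,-0.9,0],[1,-1,0]], "roll": [0,0,0.05,0.05,0.1,0.1,0.13,0.13,0.13,0.13]}}

```text
time_s: 0.93
tool_pos: [0.4516, 0.2873, 0.231]
ee_rot: [[-0.976, 0.219, -0.001], [0.219, 0.976, -0.0], [0.001, -0.0, -1.0]]
wrist_force: [-0.4, 1.0, 0.5]
grip_width: 0.0856
finger_force: 0.0
```

Call:
{"method": "arm_command", "body": {"fingers": [-1,-1,-1,-1,-1,-1,-1,-1,-1,-1], "linear": [[0.11,-0.1,0],[0.2,-0.2,0],[0.3,-0.3,0],[0.4,-0.35,0],[0.456,-0.412,0],[0.456,-0.412,0],[0.456,-0.412,0],[0.456,-0.412,0],[0.456,-0.412,0],[0.456,-0.412,0]], "roll": [0,0,0,0,0,0,0,0,0,0]}}

```text
time_s: 1.77
tool_pos: [0.564, 0.1867, 0.2315]
ee_rot: [[-0.976, 0.217, -0.0], [0.217, 0.976, 0.0], [0.0, 0.0, -1.0]]
wrist_force: [1.0, 0.5, 0.4]
grip_width: 0.0855
finger_force: 0.0
```

```bash
python3 - <<'E'
from h import *
c=grab('wrist','w1');o=observe();print(o['tool_pos'],o['ee_rot'],o['time_s'],c['xyz'])
cv2.imwrite('pics/w1b.png',c['color'])
E
```

```text
[0.56410537 0.18669421 0.23153816] [[-9.76077669e-01  2.17422129e-01  3.67015215e-05]
 [ 2.17422132e-01  9.76077650e-01  1.95892954e-04]
 [ 6.76792823e-06  1.99186461e-04 -9.99999980e-01]] 1.8167 [0.49510705 0.20210073 0.37453251]
```

View pics/w1.png

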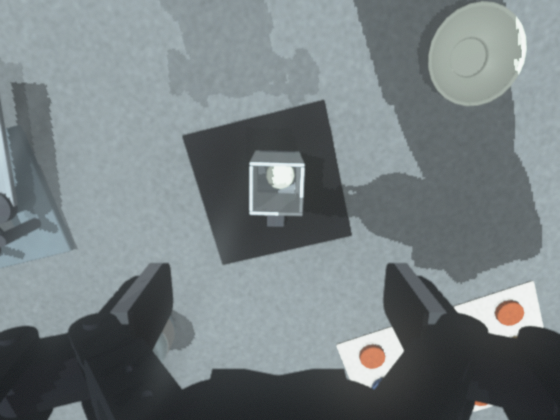

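The wrist view shows the cup rim corners at (250,163), (304,163), (303,215) and (250,215), nearly square to the fingers. The tab is at (276,222), and the pellet is inside.

```bash
python3 - <<'E'
from h import *
c=load('w1')
r=np.array([world(c,*p,.079) for p in((249.5,163),(304,163),(303,215),(250,215))]);print(r,r.mean(0))
print(world(c,276,226,.015), [world(c,*p,.003)[:2] for p in((325,100),(183,134),(222,264),(352,235))])
E
```

```text
[[0.53700682 0.16904436 0.079     ]
 [0.54684277 0.21336028 0.079     ]
 [0.59118918 0.20357534 0.079     ]
 [0.58121485 0.15867458 0.079     ]] [0.56406341 0.18616364 0.079     ]
[0.61780404 0.17338874 0.015     ] [array([0.50261166, 0.249189  ]), array([0.50400382, 0.10118431]), array([0.65315089, 0.10262176]), array([0.65048907, 0.25242137])]
```

Call:
{"method": "arm_command", "body": {"fingers": [-1,-1,-1,-1,-1,-1,-1,-1,-1,-1], "linear": [[0,0,-0.12],[0,0,-0.24],[0,0,-0.36],[0,0,-0.46],[0,0,-0.56],[0,0,-0.64],[0,0,-0.7],[0,0,-0.74],[0,0,-0.766],[0,0,-0.766]], "roll": [0,0,0,0,0,0,0,0,0,0]}}

```text
time_s: 2.65
tool_pos: [0.564, 0.1861, 0.0389]
ee_rot: [[-0.976, 0.218, -0.002], [0.218, 0.976, -0.0], [0.002, -0.001, -1.0]]
wrist_force: [-0.6, -0.5, 0.0]
grip_width: 0.0851
finger_force: 0.0
```

Call:
{"method": "arm_command", "body": {"fingers": [-0.5,0,0.3,0.6,0.8,1,1,1,1,1], "linear": [[0,0,0],[0,0,0],[0,0,0],[0,0,0],[0,0,0],[0,0,0],[0,0,0],[0,0,0],[0,0,0],[0,0,0]], "roll": [0,0,0,0,0,0,0,0,0,0]}}

```text
time_s: 3.48
tool_pos: [0.5658, 0.1859, 0.0412]
ee_rot: [[-0.976, 0.219, 0.002], [0.219, 0.976, 0.0], [-0.002, 0.001, -1.0]]
wrist_force: [-1.1, -0.8, 5.9]
grip_width: 0.0453
finger_force: 61.4
```

Call:
{"method": "arm_command", "body": {"fingers": [1,1,1,1,1,1,1,1,1,1], "linear": [[0,0,0.03],[0,0,0.08],[0,0,0.16],[0,0,0.24],[0,0,0.32],[0,0,0.4],[0,0,0.47],[0,0,0.52],[0,0,0.55],[0,0,0.56]], "roll": [0,0,0,0,0,0,0,0,0,0]}}

```text
time_s: 4.32
tool_pos: [0.5654, 0.1859, 0.1813]
ee_rot: [[-0.976, 0.219, 0.002], [0.219, 0.976, 0.001], [-0.002, 0.001, -1.0]]
wrist_force: [0.1, 0.2, -2.9]
grip_width: 0.0452
finger_force: 61.3
```

Call:
{"method": "arm_command", "body": {"fingers": [1,1,1,1,1,1,1,1,1,1], "linear": [[0,-0.03,0],[-0.01,-0.1,0],[-0.02,-0.2,0],[-0.03,-0.3,0],[-0.04,-0.4,0],[-0.05,-0.5,0],[-0.06,-0.6,0],[-0.08,-0.7,0],[-0.1,-0.77,0],[-0.1,-0.8,0]], "roll": [0,0.03,0.05,0.08,0.1,0.13,0.15,0.18,0.2,0.21]}}

```text
time_s: 5.15
tool_pos: [0.538, -0.0167, 0.1784]
ee_rot: [[-1.0, 0.003, -0.003], [0.003, 1.0, -0.0], [0.003, -0.0, -1.0]]
wrist_force: [-0.8, 0.1, -1.9]
grip_width: 0.0453
finger_force: 61.6
```

Call:
{"method": "arm_command", "body": {"fingers": [1,1,1], "linear": [[0,0,0],[0,0,0],[0,0,0]], "roll": [0,0,0]}}

```text
time_s: 5.4
tool_pos: [0.5398, -0.0135, 0.1794]
ee_rot: [[-1.0, 0.001, -0.001], [0.001, 1.0, 0.001], [0.001, 0.001, -1.0]]
wrist_force: [-0.6, 0.0, -1.5]
grip_width: 0.0455
finger_force: 61.6
```

```bash
python3 - <<'E'
from h import *
c=grab('wrist','w2');o=observe();print(o['tool_pos'],o['ee_rot'],o['wrist_force'],o['time_s'],c['xyz'])
E
```

```text
[ 0.53985767 -0.01328129  0.17947919] [[-9.99999871e-01 -1.19847336e-04 -4.92612704e-04]
 [-1.20108441e-04  9.99999852e-01  5.30045668e-04]
 [ 4.92549107e-04  5.30104767e-04 -9.99999738e-01]] [-0.10455195 -0.2011545  -1.8969209 ] 5.45 [ 0.46925637 -0.01334724  0.32246353]
```

View pics/w2.png

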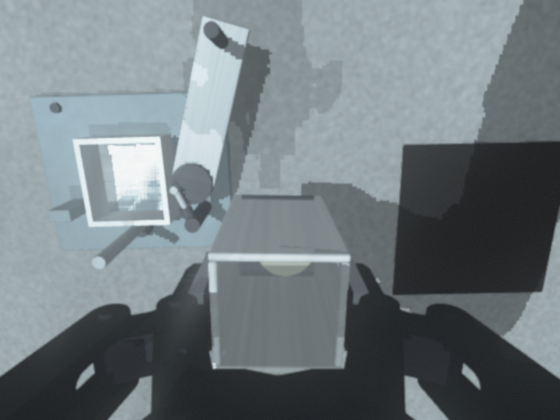

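The wrist view shows:
- **Well rim:** outer corners near (73,139), (164,136), (170,224) and (88,227).
- **Post top:** (99,263).
- **Pin top:** (212,28).
- **Held cup:** rim far edge from (210,258) to (349,258), with the pellet visible inside.

```bash
python3 - <<'E'
from h import *
np.set_printoptions(precision=4,suppress=True)
c=load('w2');print(c['orientation'])
g=lambda z,*ps:np.array([world(c,*p,z)[:2] for p in ps])
r=g(.04,(73,139),(164,136),(170,224),(88,227));print('well',r,r.mean(0))
print('post',g(.096,(99,263)),'pin',g(.09,(212,29)),'hinge',g(.05,(193,182)))
print('plate',g(.01,(32,95),(62,249)))
zr=.1795-.0412+.079
print('cup',zr,g(zr,(210,258),(349,258),(345,368),(213,368)))
P=cloud(c)
for p in((280,258),(120,137),(80,180),(167,180),(99,263),(212,27),(280,368)): print(p,P[p[1]-1:p[1]+3,p[0]].tolist()[1])
E
```

```text
[[-0.0004  0.9616  0.2743]
 [ 1.     -0.0001  0.0019]
 [ 0.0019  0.2743 -0.9616]]
well [[ 0.4963 -0.1727]
 [ 0.494  -0.1015]
 [ 0.5664 -0.1028]
 [ 0.569  -0.1715]] [ 0.5314 -0.1371]
post [[ 0.5756 -0.1364]] pin [[ 0.427 -0.052]] hinge [[ 0.5284 -0.0788]]
plate [[ 0.4629 -0.2181]
 [ 0.6016 -0.216 ]]
cup 0.2173 [[ 0.5169 -0.0348]
 [ 0.5169  0.0097]
 [ 0.559   0.0106]
 [ 0.559  -0.0359]]
(280, 258) [0.516684635548405, -0.012420717804333795, 0.21780472734856185]
(120, 137) [0.4949553650552558, -0.13681555517116434, 0.037715599592092364]
(80, 180) [0.5288773572464751, -0.17199984272657445, 0.04027663362804762]
(167, 180) [0.530397287257002, -0.10426847379108883, 0.033074147069282245]
(99, 263) [0.5756563157429386, -0.13649446991115025, 0.09583859307458348]
(212, 27) [0.4259715255936018, -0.05185976528313051, 0.09028200835434744]
(280, 368) [0.5585351811109246, -0.012331584873375944, 0.2178274331499518]
```

Call:
{"method": "arm_command", "body": {"fingers": [1,1,1,1,1,1,1,1,1,1], "linear": [[0,-0.04,0],[-0.01,-0.12,0],[-0.02,-0.2,0],[-0.03,-0.3,0],[-0.032,-0.38,0],[-0.032,-0.44,0],[-0.032,-0.48,0],[-0.032,-0.5,0],[-0.032,-0.5,0],[-0.032,-0.5,0]], "roll": [0,0.01,0.02,0.025,0.025,0.025,0.025,0.025,0.025,0.025]}}

```text
time_s: 6.28
tool_pos: [0.5318, -0.1387, 0.1797]
ee_rot: [[-1.0, -0.026, -0.0], [-0.026, 1.0, 0.001], [0.0, 0.001, -1.0]]
wrist_force: [0.0, -0.1, -1.4]
grip_width: 0.0453
finger_force: 61.7
```

Call:
{"method": "arm_command", "body": {"fingers": [1,1,1,1,1,1], "linear": [[0,0,0],[0,0,-0.03],[0,0,-0.06],[0,0,-0.09],[0,0,-0.1],[0,0,-0.1]], "roll": [0,0,0,0,0,0]}}

```text
time_s: 6.78
tool_pos: [0.5309, -0.1386, 0.1533]
ee_rot: [[-1.0, -0.026, -0.003], [-0.026, 1.0, 0.001], [0.002, 0.001, -1.0]]
wrist_force: [-0.0, 0.6, -1.0]
grip_width: 0.0457
finger_force: 61.7
```

```bash
python3 - <<'E'
from h import *
np.set_printoptions(precision=4,suppress=True)
c=grab('wrist','w3');o=observe();print(o['tool_pos'],o['ee_rot'],o['wrist_force'],o['time_s'])
d=grab('side','d3');s=grab('scene','s3')
f=lambda c,x,y,w,h,k:cv2.resize(c['color'][y:y+h,x:x+w],(w*k,h*k),interpolation=cv2.INTER_CUBIC)
im=np.zeros((600,800,3),np.uint8);im[:420,:560]=c['color']
im[280:600,0:360]=f(d,240,185,90,80,4); im[280:600,440:800]=f(s,220,130,90,80,4)
cv2.imwrite('pics/c3.png',im)
E
```

```text
[ 0.5313 -0.1388  0.154 ] [[-0.9997 -0.0256 -0.0015]
 [-0.0256  0.9997  0.0007]
 [ 0.0015  0.0008 -1.    ]] [-0.0245  0.057  -1.4934] 6.8333
```

View pics/c3.png

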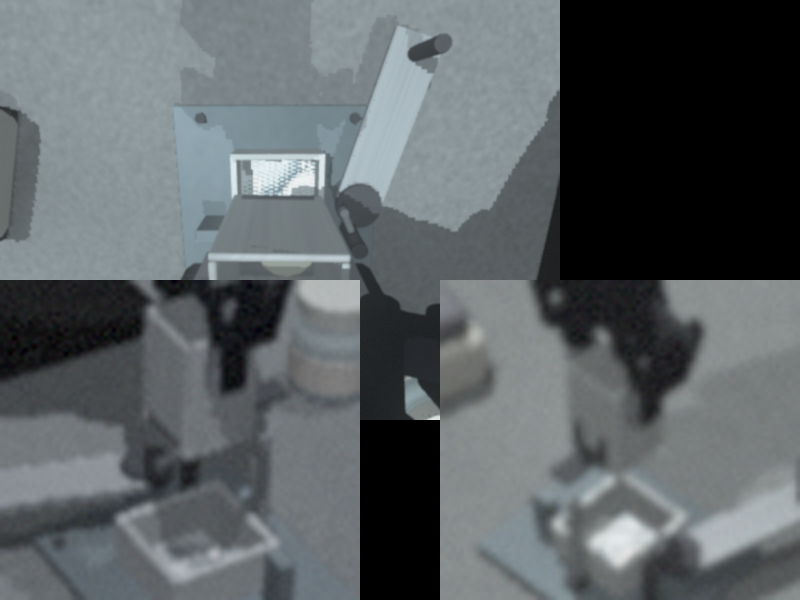

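The cup is centred over the well. In the scene crop the tab at (570,468) sits over the post at (575,490). I'll lower in small steps.

Call:
{"method": "arm_command", "body": {"fingers": [1,1,1,1,1,1,1,1], "linear": [[0,0,-0.03],[0,0,-0.06],[0,0,-0.085],[0,0,-0.1],[0,0,-0.11],[0,0,-0.12],[0,0,-0.12],[0,0,-0.12]], "roll": [0,0,0,0,0,0,0,0]}}

```text
time_s: 7.6
tool_pos: [0.5318, -0.1392, 0.125]
ee_rot: [[-1.0, -0.025, -0.0], [-0.025, 1.0, 0.0], [0.0, 0.0, -1.0]]
wrist_force: [-0.8, -0.0, 0.9]
grip_width: 0.045
finger_force: 61.8
```

Call:
{"method": "arm_command", "body": {"fingers": [1,1,1,1,1,1,1,1], "linear": [[0,0,-0.01],[0,0,-0.02],[0,0,-0.028],[0,0,-0.034],[0,0,-0.034],[0,0,-0.034],[0,0,-0.034],[0,0,-0.034]], "roll": [0,0,0,0,0,0,0,0]}}

```text
time_s: 8.27
tool_pos: [0.5322, -0.1394, 0.1166]
ee_rot: [[-1.0, -0.025, 0.001], [-0.025, 1.0, -0.0], [-0.001, -0.0, -1.0]]
wrist_force: [-1.0, -1.0, 2.9]
grip_width: 0.0457
finger_force: 62.1
```

```bash
python3 - <<'E'
from h import *
np.set_printoptions(precision=4,suppress=True)
o=observe();print(o['tool_pos'],o['wrist_force'],o['torque'],o['time_s'])
d=grab('side','d4');s=grab('scene','s4')
f=lambda c,x,y,w,h,k:cv2.resize(c['color'][y:y+h,x:x+w],(w*k,h*k),interpolation=cv2.INTER_CUBIC)
cv2.imwrite('pics/c4.png',np.hstack([f(d,250,195,65,80,6),f(s,235,150,65,80,6)]))
E
```

```text
[ 0.5322 -0.1394  0.1166] [-0.9936 -1.0245  2.8817] [-0.0507 -0.0421 -0.0438] 8.2667
```

View pics/c4.png

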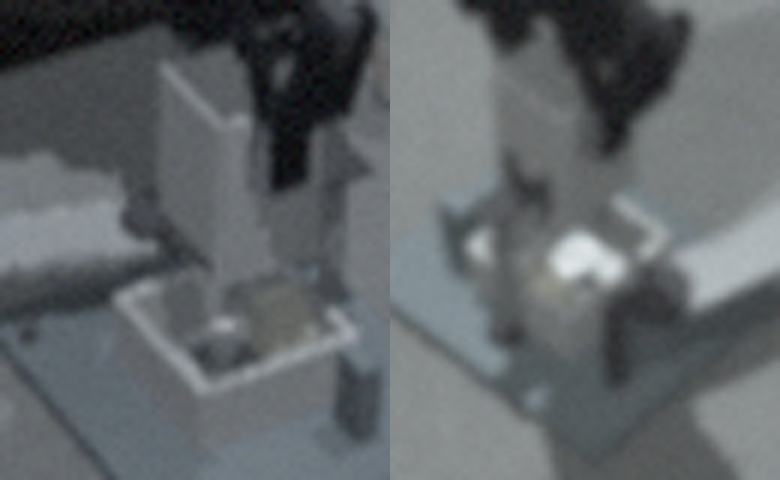

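The bottom plate is open. The pellet appears in the well, yellowish at left-crop (285,310). I'll press 0.8 mm more, then check the pellet's height from depth.

Call:
{"method": "arm_command", "body": {"fingers": [1,1,1,1,1,1], "linear": [[0,0,-0.003],[0,0,-0.003],[0,0,-0.003],[0,0,-0.003],[0,0,-0.003],[0,0,-0.003]], "roll": [0,0,0,0,0,0]}}

```text
time_s: 8.87
tool_pos: [0.5321, -0.1393, 0.1157]
ee_rot: [[-1.0, -0.025, 0.001], [-0.025, 1.0, -0.0], [-0.001, -0.0, -1.0]]
wrist_force: [-0.2, -1.0, 2.9]
grip_width: 0.0453
finger_force: 62.2
```

```bash
python3 - <<'E'
from h import *
np.set_printoptions(precision=4,suppress=True)
c=grab('side','d5');P=cloud(c)
for v in range(240,256,3): print(v,[P[v,u].round(3).tolist() for u in range(291,305,4)])
c=grab('wrist','w5');P=cloud(c)
for p in((275,270),(280,290),(280,320)):print(p,P[p[1],p[0]],c['color'][p[1],p[0]])
E
```

```text
240 [[0.025, -0.985, 0.859], [0.533, -0.164, 0.079], [0.567, -0.128, 0.041], [0.571, -0.139, 0.047]]
243 [[0.555, -0.11, 0.023], [0.563, -0.116, 0.024], [0.564, -0.132, 0.036], [0.572, -0.138, 0.037]]
246 [[0.546, -0.126, 0.029], [0.55, -0.138, 0.036], [0.558, -0.143, 0.037], [0.564, -0.151, 0.04]]
249 [[0.523, -0.164, 0.057], [0.547, -0.143, 0.032], [0.556, -0.147, 0.031], [0.563, -0.153, 0.033]]
252 [[0.548, -0.124, 0.008], [0.546, -0.145, 0.024], [0.554, -0.15, 0.025], [0.552, -0.171, 0.042]]
255 [[0.541, -0.136, 0.01], [0.529, -0.173, 0.043], [0.54, -0.173, 0.039], [0.552, -0.172, 0.033]]
(275, 270) [ 0.5503 -0.1399  0.0792] [101  98  91]
(280, 290) [ 0.5498 -0.1373  0.1018] [110 107 100]
(280, 320) [ 0.5501 -0.1374  0.1265] [106 104  97]
```

The pellet reads x 0.546–0.57 with its top near z 0.037, so it is lying in the well. Next I lift the cup and return it to the mat.

Call:
{"method": "arm_command", "body": {"fingers": [1,1,1,1,1,1,1,1,1,1], "linear": [[0,0,0.01],[0,0,0.03],[0,0,0.06],[0,0,0.1],[0,0,0.15],[0,0,0.2],[0,0,0.24],[0,0,0.26],[0,0,0.26],[0,0,0.26]], "roll": [0,0,0,0,0,0,0,0,0,0]}}

```text
time_s: 9.8
tool_pos: [0.5317, -0.1391, 0.1805]
ee_rot: [[-1.0, -0.025, -0.0], [-0.025, 1.0, 0.0], [0.0, 0.0, -1.0]]
wrist_force: [-0.8, 1.0, -2.1]
grip_width: 0.0451
finger_force: 61.6
```

Call:
{"method": "arm_command", "body": {"fingers": [1,1,1,1,1,1,1,1,1,1], "linear": [[0.01,0.06,0],[0.03,0.16,0],[0.05,0.28,0],[0.07,0.4,0],[0.09,0.52,0],[0.11,0.64,0],[0.13,0.76,0],[0.13,0.86,0],[0.13,0.95,0],[0.13,1,0]], "roll": [0,0,0,0,0,0,0,0,0,0]}}

```text
time_s: 10.63
tool_pos: [0.5634, 0.1132, 0.1794]
ee_rot: [[-1.0, -0.028, -0.002], [-0.028, 1.0, 0.001], [0.002, 0.001, -1.0]]
wrist_force: [0.8, 0.4, -1.5]
grip_width: 0.0454
finger_force: 61.6
```

Call:
{"method": "arm_command", "body": {"fingers": [1,1,1,1,1,1,1,1,1,1], "linear": [[0.01,0.08,0],[0.02,0.16,0],[0.03,0.22,0],[0.03,0.26,-0.05],[0.03,0.27,-0.15],[0.03,0.27,-0.25],[0.03,0.27,-0.33],[0.03,0.27,-0.4],[0.03,0.27,-0.45],[0.03,0.27,-0.47]], "roll": [0,0,0,0,0,0,0,0,0,0]}}

```text
time_s: 11.47
tool_pos: [0.5701, 0.1776, 0.0602]
ee_rot: [[-1.0, -0.025, -0.005], [-0.025, 1.0, -0.001], [0.005, -0.001, -1.0]]
wrist_force: [-0.3, 0.0, -1.4]
grip_width: 0.0452
finger_force: 61.7
```

Call:
{"method": "arm_command", "body": {"fingers": [1,1,1], "linear": [[0,0,0],[0,0,0],[0,0,0]], "roll": [0,0,0]}}

```text
time_s: 11.72
tool_pos: [0.5727, 0.1783, 0.0641]
ee_rot: [[-1.0, -0.025, 0.002], [-0.025, 1.0, 0.0], [-0.002, 0.0, -1.0]]
wrist_force: [-0.5, 0.3, -1.3]
grip_width: 0.0451
finger_force: 61.7
```

Call:
{"method": "arm_command", "body": {"fingers": [1,1,1,1,1,1,1,1,1], "linear": [[0,0,-0.03],[0,0,-0.05],[0,0,-0.07],[0,0,-0.08],[0,0,-0.086],[0,0,-0.091],[0,0,-0.091],[0,0,-0.091],[0,0,-0.091]], "roll": [0,0,0,0,0,0,0,0,0]}}

```text
time_s: 12.47
tool_pos: [0.5714, 0.1782, 0.0413]
ee_rot: [[-1.0, -0.026, -0.0], [-0.026, 1.0, -0.0], [0.0, -0.0, -1.0]]
wrist_force: [-3.8, -0.3, 6.5]
grip_width: 0.0455
finger_force: 62.1
```

Call:
{"method": "arm_command", "body": {"fingers": [0.4,0,-0.3,-0.6,-1,-1,-1,-1,-1], "linear": [[0,0,0],[0,0,0],[0,0,0],[0,0,0],[0,0,0],[0,0,0],[0,0,0],[0,0,0],[0,0,0]], "roll": [0,0,0,0,0,0,0,0,0]}}

```text
time_s: 13.22
tool_pos: [0.5719, 0.1783, 0.0402]
ee_rot: [[-1.0, -0.025, -0.0], [-0.025, 1.0, 0.0], [0.0, 0.0, -1.0]]
wrist_force: [0.4, 0.7, 0.3]
grip_width: 0.085
finger_force: 0.0
```

Call:
{"method": "arm_command", "body": {"fingers": [-1,-1,-1,-1,-1,-1,-1,-1,-1], "linear": [[0,0,0.05],[0,0,0.12],[0,0,0.22],[0,0,0.34],[0,0,0.46],[0,0,0.58],[0,0,0.66],[0,0,0.68],[0,0,0.68]], "roll": [0,0,0,0,0,0,0,0,0]}}

```text
time_s: 13.97
tool_pos: [0.573, 0.1785, 0.2122]
ee_rot: [[-1.0, -0.025, 0.004], [-0.025, 1.0, 0.001], [-0.004, 0.001, -1.0]]
wrist_force: [-0.5, 0.1, -0.5]
grip_width: 0.0854
finger_force: 0.0
```

```bash
python3 - <<'E'
from h import *
o=observe();print(o['tool_pos'],o['grip_width'])
d=grab('side','d6');s=grab('scene','s6')
f=lambda c,x,y,w,h,k:cv2.resize(c['color'][y:y+h,x:x+w],(w*k,h*k),interpolation=cv2.INTER_CUBIC)
cv2.imwrite('pics/c6.png',np.hstack([f(d,215,140,130,140,3),f(s,230,160,130,140,3)]))
P=cloud(s)
M=(P[...,2]>.03)&(P[...,2]<.0465)&(abs(P[...,0]-.5318)<.028)&(abs(P[...,1]+.1375)<.027);print('above .03 in well',M.sum())
E
```

```text
[0.57304987 0.17854571 0.21223199] 0.08541739540506803
above .03 in well 26
```

View pics/c6.png

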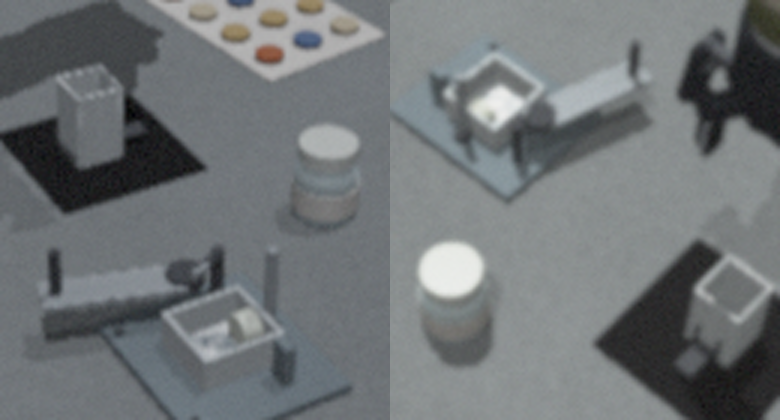

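The cup stands upright on the mat, and the pellet lies on its side inside the well at left-crop (245,322). Next is the keeper. I'll straddle the pin with half-closed fingers and lead it round the hinge.

Call:
{"method": "arm_command", "body": {"fingers": [-1,-0.5,0,0.2,0.3,0.3,0.3,0.3,0.3,0.3], "linear": [[-0.05,-0.08,0],[-0.12,-0.19,0],[-0.19,-0.31,0],[-0.26,-0.42,0],[-0.33,-0.53,0],[-0.4,-0.64,0],[-0.47,-0.75,0],[-0.53,-0.84,0],[-0.57,-0.9,0],[-0.58,-0.92,0]], "roll": [-0.03,-0.06,-0.09,-0.12,-0.15,-0.18,-0.21,-0.24,-0.275,-0.275]}}

```text
time_s: 14.9
tool_pos: [0.4242, -0.0529, 0.2085]
ee_rot: [[-0.965, 0.263, -0.004], [0.263, 0.965, 0.001], [0.004, -0.0, -1.0]]
wrist_force: [0.2, 0.1, -0.3]
grip_width: 0.0296
finger_force: 0.0
```

Call:
{"method": "arm_command", "body": {"fingers": [0.3,0.3,0.3], "linear": [[0,0,0],[0,0,0],[0,0,0]], "roll": [0,0,0]}}

```text
time_s: 15.15
tool_pos: [0.4272, -0.051, 0.2097]
ee_rot: [[-0.966, 0.258, -0.001], [0.258, 0.966, 0.001], [0.001, 0.0, -1.0]]
wrist_force: [0.4, -0.2, 0.0]
grip_width: 0.0301
finger_force: 0.0
```

```bash
python3 - <<'E'
from h import *
np.set_printoptions(precision=4,suppress=True)
o=observe();print(o['tool_pos'],o['ee_rot'][:,1],o['grip_width'],o['joint_positions'])
c=grab('wrist','w7')
P=cloud(load('w3'));s=P[(P[...,2]>.05)&(P[...,2]<.1)&(abs(P[...,0]-.53)<.12)&(abs(P[...,1]+.14)<.1)]
P=cloud(load('s6'))
for n in('s6','d6'):
    P=cloud(load(n));M=(P[...,2]>.05)&(P[...,2]<.12)&(P[...,1]<-.15)&(P[...,1]>-.24)&(abs(P[...,0]-.54)<.08);print(n,P[M][:40:3])
E
```

```text
[ 0.4272 -0.051   0.2097] [0.2582 0.9661 0.0005] 0.03009127201964429 [-0.3062  0.0429 -0.3383  1.1903  0.0005 -0.045 ]
s6 []
d6 [[ 0.5542 -0.1932  0.0512]]
```

View pics/w7.png

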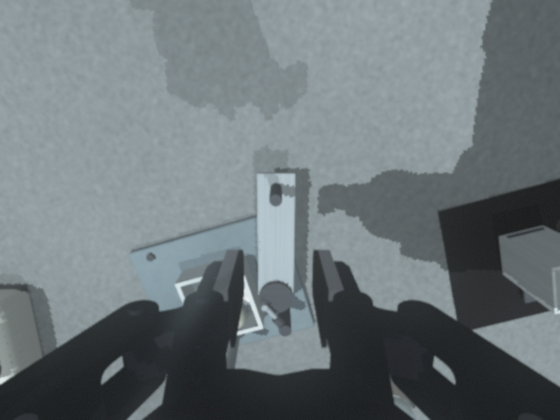

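The pin top is near (275,202), centred in the finger gap at column 277.

```bash
python3 - <<'E'
from h import *
np.set_printoptions(precision=3,suppress=True)
print(world(load('w7'),275,200,.09))
h=np.array([.5303,-.0796])
f=lambda Q:h+.106*np.array([-np.sin(Q),-np.cos(Q)])
Q0=1.834
for a,b,n in((1.834,1.034,10),(1.034,.334,10),(.334,.034,8)):
    q=np.linspace(a,b,n+1)[1:]
    print([[round(float(x),3) for x in (f(t)-f(a))/.25] for t in q],[round((a-t)/(np.pi/3),3) for t in q], f(b))
E
```

```text
[ 0.427 -0.053  0.09 ]
[[-0.008, -0.033], [-0.012, -0.067], [-0.014, -0.1], [-0.014, -0.134], [-0.011, -0.168], [-0.005, -0.202], [0.004, -0.234], [0.015, -0.266], [0.029, -0.297], [0.045, -0.327]] [np.float64(0.076), np.float64(0.153), np.float64(0.229), np.float64(0.306), np.float64(0.382), np.float64(0.458), np.float64(0.535), np.float64(0.611), np.float64(0.688), np.float64(0.764)] [ 0.439 -0.134]
[[0.016, -0.025], [0.034, -0.049], [0.053, -0.071], [0.074, -0.092], [0.096, -0.112], [0.12, -0.13], [0.145, -0.146], [0.171, -0.16], [0.198, -0.173], [0.225, -0.184]] [np.float64(0.067), np.float64(0.134), np.float64(0.201), np.float64(0.267), np.float64(0.334), np.float64(0.401), np.float64(0.468), np.float64(0.535), np.float64(0.602), np.float64(0.668)] [ 0.496 -0.18 ]
[[0.015, -0.005], [0.03, -0.009], [0.046, -0.013], [0.061, -0.016], [0.077, -0.019], [0.093, -0.021], [0.109, -0.022], [0.125, -0.023]] [np.float64(0.036), np.float64(0.072), np.float64(0.107), np.float64(0.143), np.float64(0.179), np.float64(0.215), np.float64(0.251), np.float64(0.286)] [ 0.527 -0.186]
```

Call:
{"method": "arm_command", "body": {"fingers": [0.3,0.3,0.3,0.3,0.3,0.3,0.3,0.3,0.4,0.5], "linear": [[0,0,-0.08],[0,0,-0.18],[0,0,-0.28],[0,0,-0.38],[0,0,-0.47],[0,0,-0.54],[0,0,-0.58],[0,0,-0.6],[0,0,-0.6],[0,0,-0.6]], "roll": [0,0,0,0,0,0,0,0,0,0]}}

```text
time_s: 16.03
tool_pos: [0.4273, -0.0513, 0.0605]
ee_rot: [[-0.966, 0.258, -0.0], [0.258, 0.966, 0.0], [0.0, 0.0, -1.0]]
wrist_force: [0.4, -0.0, 1.1]
grip_width: 0.0216
finger_force: 0.0
```

Call:
{"method": "arm_command", "body": {"fingers": [0.5,0.5,0.5,0.5,0.5,0.5,0.5,0.5,0.5,0.5], "linear": [[-0.008,-0.033,0],[-0.012,-0.067,0],[-0.014,-0.1,0],[-0.014,-0.134,0],[-0.011,-0.168,0],[-0.005,-0.202,0],[0.004,-0.234,0],[0.015,-0.266,0],[0.029,-0.297,0],[0.045,-0.327,0]], "roll": [0.076,0.153,0.229,0.306,0.382,0.458,0.535,0.611,0.688,0.764]}}

```text
time_s: 16.87
tool_pos: [0.4379, -0.1334, 0.0611]
ee_rot: [[-0.857, -0.516, -0.0], [-0.516, 0.857, 0.0], [0.0, 0.001, -1.0]]
wrist_force: [-1.8, 1.2, 1.4]
grip_width: 0.0211
finger_force: 1.1
```

Call:
{"method": "arm_command", "body": {"fingers": [0.5,0.5,0.5,0.5,0.5,0.5,0.5,0.5,0.5,0.5], "linear": [[0.016,-0.025,0],[0.034,-0.049,0],[0.053,-0.071,0],[0.074,-0.092,0],[0.096,-0.112,0],[0.12,-0.13,0],[0.145,-0.146,0],[0.171,-0.16,0],[0.198,-0.173,0],[0.225,-0.184,0]], "roll": [0.067,0.134,0.2,0.267,0.334,0.4,0.468,0.535,0.602,0.668]}}

```text
time_s: 17.7
tool_pos: [0.4953, -0.1799, 0.0614]
ee_rot: [[-0.324, -0.946, 0.001], [-0.946, 0.324, -0.001], [0.0, -0.001, -1.0]]
wrist_force: [-1.1, 0.2, 0.7]
grip_width: 0.0213
finger_force: 0.2
```

Call:
{"method": "arm_command", "body": {"fingers": [0.5,0.5,0.5,0.5,0.5,0.5,0.5,0.5,0.5,0.5], "linear": [[0.015,-0.005,0],[0.03,-0.009,0],[0.046,-0.013,0],[0.061,-0.016,0],[0.077,-0.019,0],[0.093,-0.021,0],[0.109,-0.022,0],[0.125,-0.023,0],[0.125,-0.023,0],[0.125,-0.023,0]], "roll": [0.036,0.072,0.107,0.143,0.179,0.215,0.25,0.286,0.286,0.286]}}

```text
time_s: 18.53
tool_pos: [0.5272, -0.1857, 0.0616]
ee_rot: [[-0.035, -0.999, 0.003], [-0.999, 0.035, -0.001], [0.001, -0.003, -1.0]]
wrist_force: [1.4, -0.4, 1.3]
grip_width: 0.0211
finger_force: 0.9
```

```bash
python3 - <<'E'
from h import *
o=observe();print(o['tool_pos'],o['ee_rot'][:,1],o['wrist_force'],o['grip_width'],o['joint_positions'])
d=grab('side','d8');s=grab('scene','s8')
f=lambda c,x,y,w,h,k:cv2.resize(c['color'][y:y+h,x:x+w],(w*k,h*k),interpolation=cv2.INTER_CUBIC)
cv2.imwrite('pics/c8.png',np.hstack([f(d,235,190,90,100,4),f(s,220,150,90,100,4)]))
E
```

```text
[ 0.52724098 -0.18568827  0.06164056] [-0.99938978  0.03479654 -0.00304582] [ 1.43811471 -0.43198059  1.34899234] 0.02111934055322561 [-4.82344860e-01  3.88284043e-01 -2.81860670e-01  8.97371866e-01
  2.05846879e-04 -2.01833525e+00]
```

View pics/c8.png

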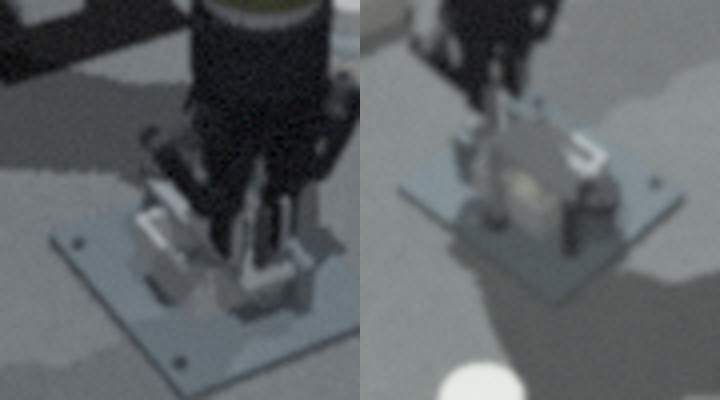

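The bar lies across the well. I'll nudge on until the trailing pad meets the stop.

Call:
{"method": "arm_command", "body": {"fingers": [0.5,0.5,0.5,0.5,0.5,0.5], "linear": [[0.01,0,0],[0.02,0,0],[0.026,0,0],[0.032,0,0],[0.032,0,0],[0.032,0,0]], "roll": [0,0,0,0,0,0]}}

```text
time_s: 19.13
tool_pos: [0.5335, -0.1851, 0.0601]
ee_rot: [[-0.034, -0.999, -0.001], [-0.999, 0.034, 0.0], [-0.0, 0.001, -1.0]]
wrist_force: [0.0, 0.1, -0.1]
grip_width: 0.0213
finger_force: 0.0
```

Call:
{"method": "arm_command", "body": {"fingers": [0.5,0.5,0.5,0.5,0.5,0.5], "linear": [[0.008,0,0],[0.014,0,0],[0.02,0,0],[0.024,0,0],[0.024,0,0],[0.024,0,0]], "roll": [0,0,0,0,0,0]}}

```text
time_s: 19.63
tool_pos: [0.5392, -0.1852, 0.0603]
ee_rot: [[-0.034, -0.999, -0.001], [-0.999, 0.034, -0.0], [0.0, 0.001, -1.0]]
wrist_force: [-2.3, -0.6, 0.8]
grip_width: 0.0213
finger_force: 1.3
```

The trailing pad is now in light contact with the pin at x ≈ 0.5336, which matches the shut position. I'll back off to centre, open and lift clear.

Call:
{"method": "arm_command", "body": {"fingers": [0.5,0.5,0.4,0.3,0.3,0.3,0.3,0.3,0.3,0.3], "linear": [[0.006,0,0],[0.006,0,0],[-0.01,0,0],[-0.022,0,0],[-0.022,0,0.05],[-0.022,0,0.15],[-0.022,0,0.3],[-0.022,0,0.45],[-0.022,0,0.6],[-0.022,0,0.7]], "roll": [0,0,0,0,0,0,0,0,0,0]}}

```text
time_s: 20.47
tool_pos: [0.5352, -0.1855, 0.2394]
ee_rot: [[-0.034, -0.999, 0.005], [-0.999, 0.034, -0.002], [0.002, -0.005, -1.0]]
wrist_force: [0.6, -0.4, -0.2]
grip_width: 0.0298
finger_force: 0.0
```

Call:
{"method": "arm_command", "body": {"fingers": [0.3,0.3,0.3,0.3,0.3,0.3,0.3,0.3], "linear": [[-0.1,0.05,0],[-0.2,0.1,0],[-0.3,0.15,0],[-0.4,0.2,0],[-0.45,0.2,0],[-0.45,0.2,0],[-0.45,0.2,0],[-0.45,0.2,0]], "roll": [0,0,0,0,0,0,0,0]}}

```text
time_s: 21.13
tool_pos: [0.4226, -0.1356, 0.2357]
ee_rot: [[-0.034, -0.999, 0.002], [-0.999, 0.034, -0.001], [0.001, -0.002, -1.0]]
wrist_force: [0.4, 0.6, 0.7]
grip_width: 0.0301
finger_force: 0.0
```

```bash
python3 - <<'E'
from h import *
np.set_printoptions(precision=4,suppress=True)
o=observe();print(o['tool_pos'],o['time_s'])
d=grab('side','d9');s=grab('scene','s9')
f=lambda c,x,y,w,h,k:cv2.resize(c['color'][y:y+h,x:x+w],(w*k,h*k),interpolation=cv2.INTER_CUBIC)
cv2.imwrite('pics/c9.png',np.hstack([f(d,215,140,130,140,3),f(s,230,160,130,140,3)]))
for c in(s,d):
    P=cloud(c);M=(P[...,2]>.06)&(P[...,2]<.092)&(P[...,1]<-.165)&(P[...,1]>-.21)&(abs(P[...,0]-.53)<.05);print(P[M].mean(0),M.sum())
E
```

```text
[ 0.4226 -0.1356  0.2357] 21.1333
[ 0.536  -0.1841  0.0778] 32
[ 0.5323 -0.19    0.0764] 49
```

View pics/c9.png

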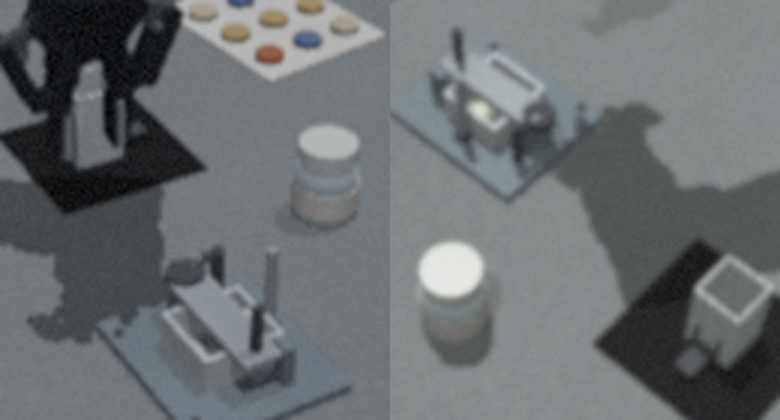

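The bar sits across the well against its stop, with the pin at about (0.534, -0.186) as expected when shut. The pellet is in the well and the cup stands on its mat. Handing in.

```bash
python3 -c "
from rig import sign_off
print(sign_off())"
```

```text
the job is handed in; nothing more can be done
None
```

The job is handed in: the pellet is in the well, the empty cup stands upright on its mat, and the keeper is shut against its stop. My last images agree with this, but the hand-in returned no verdict.

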